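# Hold the rice dispenser's gate open for brushing out

## Robot

A 6-joint arm with a two-finger parallel gripper is mounted at the origin on the work surface. World frame = base frame: x ahead of the robot, y to its left, z up, the work surface at z = 0. Lengths are in m, angles in rad, forces in N, time in s.
With the tool pointing down it reaches from about 0.325 to 0.9 m from the base axis. Payload 3.5 kg.
Tool frame: the origin (TCP) lies at the very end of the fingers, on their centre line; the grasp point (between the pads) lies behind it (r.hold_point_z is the z of the grasp point in the tool frame, in m); z points along the fingers, y is the line along which they close (so a half turn about z gives the same grasp; the last joint's range is limited). The gripper opens to 85 mm and grips with 20 to 120 N. Pads are 22 mm wide; open, the fingers measure 114 mm over their backs; the gripper's body (76 mm by 85 mm) begins 54 mm behind the grasp point. The pads swing forward as they close: fully open they stand 13 mm farther back than shut.
Start: joints at [-1.326, 0.276, -0.026, 1.268, 0, 1.467], TCP at [0.213, -0.588, 0.231] pointing down, gripper open.
Joint ranges: [-3.12, 3.12], [-0.85, 1.88], [-1.08, 1.24], [-1.95, 2.15], [-1.57, 1.53], [-3.14, 3.14]. Speed limits (rad/s): [2.57, 2.57, 3.14, 3.14, 3.14, 3.14].

## Interface

Orientations are given as a rotation vector (axis times angle).
In Python, from workcell import r, cams gives the robot as it stands. The module is installed in compiled form; this text tells all that it offers.
- The arm moves only by the tool step_arm, never from a script. Its argument "steps" is a list that holds one entry, the list of rows, each a list of 4 numbers: the shift along the tool's x, y, z in m, then the turn about the tool's z in degrees. A call has exactly 5 rows; each row is the pose to reach, as a shift and turn from the pose commanded when the call began, along the tool's axes at that moment; what a row does not reach only later rows make up. A row lasts 1/12 s, in which the tool goes at most 41.7 mm and 7.16 degrees, less where a joint would pass 70% of its speed; a pose out of reach is approached as far as the arm can. A call with a gripper value outside its range is refused whole. "claw" is the opening, from 0 (shut) to 1 (fully open), set as the call begins (left out, the last holds). The fingers move at their own pace and stop on an object; the grip force is fixed at half the most. Time passes only in rows, so rows that repeat a pose let the fingers close, or fill a call up. It gives the time, the measured TCP pose, the force and the opening at its end, in the units of the state.
- r.read_state(): the state, without advancing time (a new reading comes with each control period).
- cams.grab_frame(name): name is "scene" or "top"; returns (picture, depth): 420x560x3 uint8, red, green, blue; 420x560 float32, m along the optical axis (not along the pixel's ray), 0 where there is no reading.
- cams.calibration(name): a dict with "mtx" (3x3 intrinsics, pixels), "rvec" (rotation vector, rad) and "tvec" (3), from world to camera coordinates, as OpenCV has them. Camera axes: x right, y down, z forward; pixel columns grow to the right and rows downward; lengths in m; the calibration is good to about 2 mm. A picture is of the moment at which its call begins. calibration takes no time and is no camera call.
- r.close_job(): hands the job in, once; it reports no verdict.
The state is a dict: "time": time; "joint_pos": joint angles; "qd": joint speeds; "effort": joint torques, N m; "tool_pos": TCP position; "eef_rot": TCP orientation; "ft_force": force on the tool from outside, world axes, zero at the start; "ft_torque": the same for the moment, N m; "finger_gap": finger opening in m.
Only numpy, scipy, OpenCV 4.12 (cv2) and the standard library are available. Lean on these libraries where they do the work, as an engineer would, in place of code of your own. Each camera call takes 0.05 s, during which the arm holds its last target. There are 200 camera calls.

## Task

So that I can brush out the empty rice dispenser, lift the loose lid off its hopper and set it down gently, knob up, on the free part of the wooden draining rack, leaving the gate shut for now. Then pull the spring-return gate out until its front edge is level with the lines scribed on the guide rails, and finish while still holding it there: it snaps shut if let go. Leave everything else where it stands.

Things in the scene. Friction and masses are not known exactly. Their poses are not given: they have to be found in the camera images.
- dispenser: Rice dispenser, fixed. Origin: on the counter under the hopper's axis; z up; the gate pulls out along -x. Foot 180 x 160 x 12 mm; gate housing z 86 to 117 mm, front at x = -62, with spring tubes 132 mm wide; clear round hopper 120 mm across, rim at z = 270 mm. Two guide rails (14 mm wide, tops at z = 108, centred at y = +-39 mm) run out to an end stop at x = -219 mm.
- lid: Loose round steel lid lying on the hopper's rim, 0.1 to 0.2 kg. Flange 128 mm across, 8 to 13 mm above the origin; below it a plug 104 mm across, 8 mm deep, in the 114 mm mouth. Origin: centre of the plug's flat underside (262 mm above the counter on the hopper, 22 mm when lying on the rack); z up through the knob.
- lid_knob (a point): Point to grip on the lid's upright round black knob (24 mm across, from 14 to 46 mm above the lid's origin): on its axis, 37 mm above the lid's origin.
- gate_knob (a point): Point to grip on the gate's upright round black knob (24 mm across, from 106 to 151 mm above the counter): on its axis, 140 mm above the counter. Gate shut, it stands 128 mm in front of the hopper's axis (68 mm from the hopper's wall). Beside and in front of it nothing is higher than 118 mm. It moves with the gate.
- gate_edge (a point): Centre of the gate's front edge: the outer face, at the top, of the 12 mm high lip across the end of the gate plate (62 mm wide, between the rails), 22 mm in front of the knob's axis.
- gate_mark (a point): The mark: midpoint between two dark lines, 4 mm wide, scribed across the tops of the two guide rails, 190 mm in front of the hopper's axis (dispenser -x). When the gate's front edge is level with them, the port in the gate lies under the hopper's outlet.
- gate (a joint): How far the gate is pulled out, in m: 0 shut (start), 0.040 front edge level with the mark, 0.058 end stop, too far. A spring draws it shut: about 3 N when shut, 9 N at the mark (140 N/m); let go, it closes by itself.
- rack: Wooden draining rack of 8 slats, fixed, 200 (its x) x 300 (its y) x 22 mm; the slats run along y, 8 mm gaps. Origin: centre of its underside, on the counter. The tumbler stands near the end at +y (about 105 mm from the middle); the rest is free.
- bowl: small clear glass bowl, 96 mm across and 45 mm high, standing on the dispenser's foot under the spout; origin at the underside. Bystander: leave it alone.
- tumbler: steel tumbler, 72 mm across and 90 mm high, standing upside down near one end of the rack; origin at the centre of its lower (mouth) end. Bystander: leave it alone.
- mug: white mug, 76 mm across, 85 mm high, on the left; origin at the underside. Bystander: leave it alone.
- jar: glass jar with steel cap, 64 mm across, 110 mm high, at the back; origin at the underside. Bystander: leave it alone.
- dabba: closed round steel spice tin (masala dabba), 174 mm across, about 87 mm high, on the right; origin at the underside. Bystander: leave it alone.
- silicone_lid: flat green silicone cup lid, 110 mm across, 20 mm high, lying in the middle; origin at the underside. Bystander: leave it alone.
- tea_pan: aluminium tea pan, 132 mm across, 65 mm high, with a long black handle, on the left; origin at the underside. Bystander: leave it alone.
- brush: wooden scrubbing brush, about 245 mm long, 29 mm high, on the right; origin at the underside. Bystander: leave it alone.
Mind the look-alikes: they are no part of the job. Leave any green or orange look-alike of the lid alone.

How it is judged:
By the outcome, as a careful person would: the job done as asked, in the order asked, and still so for the second after the job is handed in, while the arm keeps its last pose, push and grip.
It also fails if it takes over 58 s, if anything falls off the work surface, if the arm or the gripper's body presses on something with over 40 N, if the wrist force passes 120 N, or if a joint passes its speed limit or range.

## Working session

There is one attempt and no reset: what is moved stays moved. The work goes in short steps, Python scripts to look and compute and a tool call to move; the robot and the scene stay as the last step left them, time stands still between calls to the robot, and variables do not carry over. Pictures are saved under pics/ and viewed, on a budget of 10 in all, crops included, one or two more only if the job needs it, and the job is handed in when it is done.

Besides the shell and the picture viewer there is one more tool, called in YAML: its name, and indented under it one key for each argument. step_arm: Moves the arm, as the interface text tells. Its arguments: {"type":"object","properties":{"steps":{"type":"array","items":{"type":"array","items":{"type":"array","items":{"type":"number"}}}},"claw":{"type":"number"}},"required":["steps"]}

```bash
mkdir -p pics; cat > h.py <<'E'
import numpy as np, cv2
from workcell import r, cams
from scipy.spatial.transform import Rotation as R
def cloud(n):
    im,d=cams.grab_frame(n); c=cams.calibration(n); K=c["mtx"]
    v,u=np.mgrid[:420,:560]
    p=np.stack([(u-K[0,2])/K[0,0]*d,(v-K[1,2])/K[1,1]*d,d],-1)
    M=cv2.Rodrigues(np.array(c["rvec"],float))[0]
    w=(p-np.ravel(c["tvec"]))@M
    w[d<=0]=np.nan
    return im,w
def save(im,n): cv2.imwrite(f"pics/{n}.png",cv2.cvtColor(im,cv2.COLOR_RGB2BGR))
E
python3 - <<'E'
from h import *
for n in("scene","top"):
    im,w=cloud(n); save(im,n+"0"); np.save(n+"0.npy",w)
s=r.read_state(); print(s["tool_pos"],s["eef_rot"],s["finger_gap"],r.hold_point_z,R.from_rotvec(s["eef_rot"]).as_matrix().round(3))
E
```

```text
[ 0.21283671 -0.58686171  0.23024048] [-3.09215600e+00 -5.43189940e-01  2.01030373e-04] 0.08533397735491437 -0.0187 [[ 0.94   0.341 -0.   ]
 [ 0.341 -0.94   0.002]
 [ 0.    -0.002 -1.   ]]
```

View pics/scene0.png

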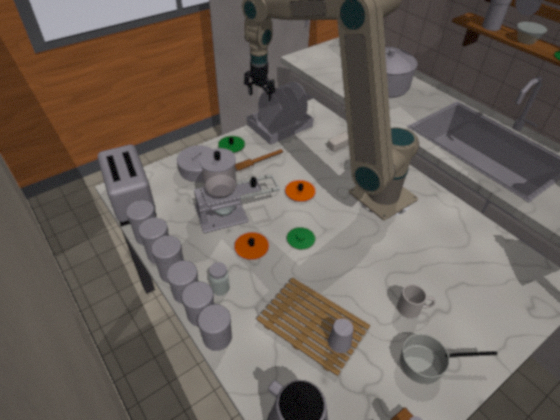

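View pics/top0.png

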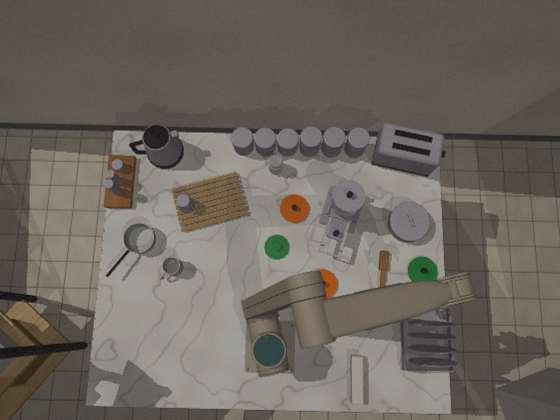

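The top view shows the lid knob near (350,195), the gate knob near (337,233), the rack around (211,202) and the tumbler near (184,204). Orange and green look-alikes lie on the counter. Next I'll measure these.

```bash
python3 - <<'E'
from h import *
w=np.load("top0.npy"); im=cv2.imread("pics/top0.png")
def st(n,m): 
    p=w[m]; print(n,len(p),np.median(p,0).round(4),p.min(0).round(4),p.max(0).round(4), ((p.min(0)+p.max(0))/2).round(4))
v,u=np.mgrid[:420,:560]
box=lambda a,b,c,d:(u>=a)&(u<=b)&(v>=c)&(v<=d)
z=w[...,2]; dark=im.max(2)<70
B=box(320,375,170,225)
print("zmax hopper",np.nanmax(z[B]))
st("lidknob",B&(z>.288)); st("flange",B&(z>.262)&(z<.285))
G=box(322,352,222,248)
st("gknob",G&(z>.135)&(z<.17))
# rails region
st("rails",box(305,365,210,270)&(z>.09)&(z<.125))
Rk=box(165,255,165,240)
m=Rk&(z>.014)&(z<.03); st("rack",m)
h=cv2.minAreaRect(w[m][:,:2].astype(np.float32)); print(h, cv2.boxPoints(h).round(3).tolist())
st("tumbler",Rk&(z>.08)&(z<.1))
c=w[Rk&(z>.08)&(z<.1)][:,:2].astype(np.float32)
print(cv2.minEnclosingCircle(c))
c=w[B&(z>.262)&(z<.285)][:,:2].astype(np.float32); print("lid circ",cv2.minEnclosingCircle(c))
crop=cv2.resize(im[170:275,300:400],None,fx=6,fy=5.7,interpolation=cv2.INTER_CUBIC); cv2.imwrite("pics/crop1.png",crop[:600])
E
```

```text
zmax hopper 0.31474903752297284
lidknob 35 [ 0.5854 -0.2988  0.3051] [ 0.5582 -0.3363  0.2906] [ 0.5996 -0.2882  0.3147] [ 0.5789 -0.3123  0.3027]
flange 749 [ 0.5848 -0.2996  0.2741] [ 0.5237 -0.3639  0.2623] [ 0.6515 -0.2366  0.285 ] [ 0.5876 -0.3002  0.2736]
gknob 27 [ 0.46   -0.2628  0.1484] [ 0.4502 -0.2745  0.1375] [ 0.4722 -0.2536  0.1585] [ 0.4612 -0.2641  0.148 ]
rails 720 [ 0.4891 -0.2723  0.1069] [ 0.3644 -0.3625  0.0903] [ 0.5679 -0.1963  0.1249] [ 0.4662 -0.2794  0.1076]
rack 1687 [0.6153 0.2722 0.021 ] [0.4366 0.0919 0.014 ] [0.782  0.4912 0.03  ] [0.6093 0.2916 0.022 ]
((0.6085451245307922, 0.2890406847000122), (0.34098246693611145, 0.39948195219039917), 0.8611106872558594) [[0.4350000023841858, 0.4860000014305115], [0.4410000145435333, 0.08699999749660492], [0.7820000052452087, 0.09200000017881393], [0.7760000228881836, 0.4909999966621399]]
tumbler 34 [0.5736 0.3734 0.0923] [0.5597 0.3541 0.0802] [0.6118 0.4102 0.1   ] [0.5858 0.3822 0.0901]
((0.5892928838729858, 0.38158127665519714), 0.030421074479818344)
lid circ ((0.5864533185958862, -0.3006539046764374), 0.06525537371635437)
```

View pics/crop1.png

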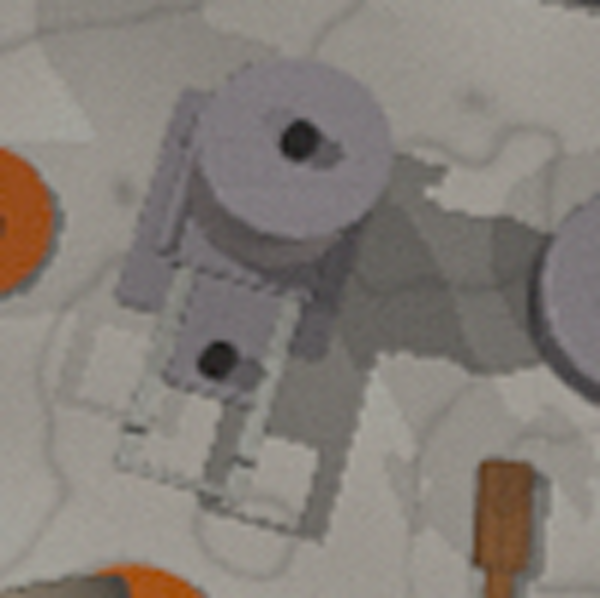

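The crop shows the lid knob at (298,140), the gate knob at (217,360), and scribed marks at (133,430) and (247,463). I'll intersect rays with planes of known height, and find the rack by colour.

```bash
cat >> h.py <<'E'
def ray(n,u,v,z):
    c=cams.calibration(n); M=cv2.Rodrigues(np.array(c["rvec"],float))[0]; t=np.ravel(c["tvec"])
    d=M.T@np.linalg.solve(c["mtx"],[u,v,1]); o=-M.T@t
    return o+d*(z-o[2])/d[2]
def darkc(im,a,b,c,d,th=60):
    m=(im[c:d,a:b].max(2)<th).astype(np.uint8)
    n,l,s,ct=cv2.connectedComponentsWithStats(m)
    i=1+np.argmax(s[1:,4]); return ct[i]+[a,c],s[i]
E
python3 - <<'E'
from h import *
T=cv2.imread("pics/top0.png");S=cv2.imread("pics/scene0.png")
wt=np.load("top0.npy");ws=np.load("scene0.npy")
for nm,n,im,b,z in (("lid","top",T,(340,360,185,205),.308),("gate","top",T,(328,346,225,243),.151)):
    c,s=darkc(im,*b); print(nm,c,s,ray(n,*c,z).round(4))
for nm,b,z in(("lid",(209,225,149,164),.296),("gate",(246,260,176,192),.138)):
    c,s=darkc(S,*b); print("scene",nm,c,s,ray("scene",*c,z).round(4))
a=ray("top",322.2,245.4,.108);b=ray("top",341.2,251.2,.108);print("mark",a,b,(a+b)/2,np.linalg.norm(a-b))
for n,im,w in(("top",T,wt),("scene",S,ws)):
    hsv=cv2.cvtColor(im,cv2.COLOR_BGR2HSV)
    m=(hsv[...,1]>70)&(hsv[...,0]>8)&(hsv[...,0]<28)&(w[...,2]>.012)&(w[...,2]<.03)&(abs(w[...,0]-.6)<.2)&(abs(w[...,1]-.28)<.22)
    k=cv2.morphologyEx(m.astype(np.uint8),cv2.MORPH_OPEN,np.ones((2,2)))>0
    h=cv2.minAreaRect(w[k][:,:2].astype(np.float32)); print(n,k.sum(),h,cv2.boxPoints(h).round(3).tolist())
k=(ws[...,2]>.262)&(ws[...,2]<.285)&(abs(ws[...,0]-.587)<.1)&(abs(ws[...,1]+.3)<.1)
print(cv2.minEnclosingCircle(ws[k][:,:2].astype(np.float32)))
for n,w in(("top",wt),("scene",ws)):
  k=(w[...,2]>.083)&(w[...,2]<.096)&(abs(w[...,0]-.59)<.08)&(abs(w[...,1]-.38)<.08)
  print("tumbler",cv2.minEnclosingCircle(w[k][:,:2].astype(np.float32)))
E
```

```text
lid [349.375   194.15625] [ 7  6  6  7 32] [ 0.5842 -0.2967  0.308 ]
gate [335.72413793 232.65517241] [ 5  5  6  6 29] [ 0.4606 -0.2613  0.151 ]
scene lid [216.55555556 155.24444444] [ 5  2  6  9 45] [ 0.5954 -0.2957  0.296 ]
scene gate [252.95652174 182.13043478] [ 4  2  7  9 46] [ 0.4757 -0.2538  0.138 ]
mark [ 0.41316098 -0.20960749  0.108     ] [ 0.39067091 -0.28881262  0.108     ] [ 0.40191595 -0.24921005  0.108     ] 0.08233624179096338
top 1243 ((0.6090334057807922, 0.28073155879974365), (0.195159912109375, 0.2986501157283783), 17.065881729125977) [[0.47200000286102295, 0.39500001072883606], [0.5600000023841858, 0.10899999737739563], [0.7459999918937683, 0.16699999570846558], [0.6579999923706055, 0.4519999921321869]]
scene 3936 ((0.6156348586082458, 0.29206302762031555), (0.2073000818490982, 0.28780239820480347), 17.997665405273438) [[0.4729999899864197, 0.3970000147819519], [0.5619999766349792, 0.12300000339746475], [0.7590000033378601, 0.18700000643730164], [0.6700000166893005, 0.460999995470047]]
((0.5939305424690247, -0.2979121208190918), 0.06704220920801163)
tumbler ((0.5892928838729858, 0.38158127665519714), 0.030421074479818344)
tumbler ((0.6005350947380066, 0.3877347409725189), 0.02982684038579464)
```

```bash
python3 - <<'E'
from h import *
for n in("top","scene"):
    c=cams.calibration(n); M=cv2.Rodrigues(np.array(c["rvec"],float))[0]; print(n,-M.T@np.ravel(c["tvec"]),c["mtx"][0])
for nm,t,s,zt,zs in(("lid",(349.4,194.2),(216.6,155.2),.308,.296),("gate",(335.7,232.7),(253,182.1),.151,.138)):
    for dz in(-.01,0,.01): print(nm,dz,ray("top",*t,zt+dz).round(4),ray("scene",*s,zs+dz).round(4))
S=cv2.imread("pics/scene0.png");T=cv2.imread("pics/top0.png")
a=cv2.resize(S[135:235,175:295],None,fx=6,fy=6,interpolation=cv2.INTER_NEAREST);cv2.imwrite("pics/s1.png",a)
E
```

```text
top [ 0.08404426 -0.03217942  2.21099537] [509.28216785   0.         281.22561748]
scene [1.13032964 0.75337708 1.23121387] [426.43476139   0.         273.36788278]
lid -0.01 [ 0.5866 -0.2982  0.298 ] [ 0.5894 -0.307   0.286 ]
lid 0 [ 0.584  -0.2968  0.308 ] [ 0.5952 -0.2958  0.296 ]
lid 0.01 [ 0.5814 -0.2954  0.318 ] [ 0.6009 -0.2846  0.306 ]
gate -0.01 [ 0.4623 -0.2623  0.141 ] [ 0.4695 -0.263   0.128 ]
gate 0 [ 0.4604 -0.2612  0.151 ] [ 0.4755 -0.2538  0.138 ]
gate 0.01 [ 0.4586 -0.2601  0.161 ] [ 0.4815 -0.2446  0.148 ]
```

View pics/s1.png

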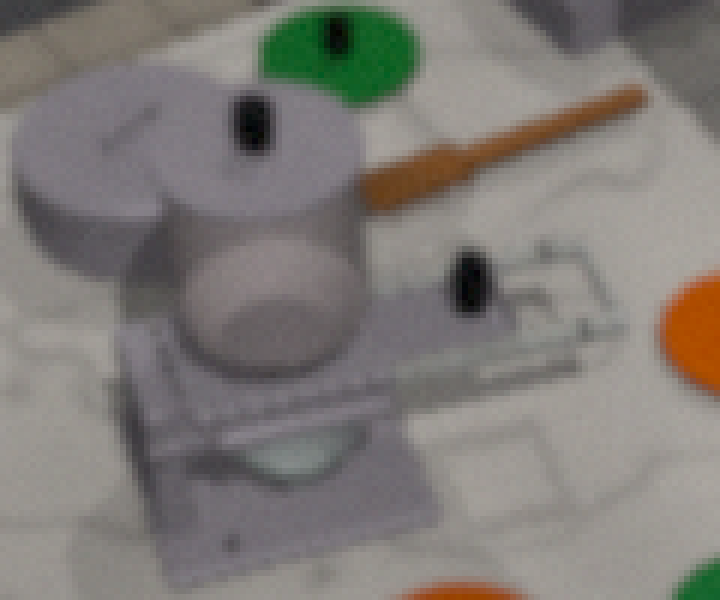

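The pictures confirm the layout. The two cameras agree on y and differ by about 6 mm in x. I'll use the average for now: lid knob about (0.589,-0.299), gate knob about (0.465,-0.262), dispenser yaw about -16.3°. I'll refine these while hovering. Now I rise, turn and travel.

step_arm:
  steps:
    - [[0,0,-0.03,-7],[0,0,-0.06,-14],[0,0,-0.09,-21],[0,0,-0.12,-28],[0,0,-0.15,-35]]
  claw: 1

```text
time: 0.52
tool_pos: [0.2129, -0.587, 0.3821]
eef_rot: [-2.782, -1.457, -0.001]
ft_force: [0.2, -0.4, -0.3]
finger_gap: 0.0852
```

step_arm:
  steps:
    - [[0.03,0.0094,0,-7],[0.06,0.0188,0,-14],[0.09,0.0282,0,-21],[0.12,0.0376,0,-28],[0.15,0.047,0,-35]]

```text
time: 0.93
tool_pos: [0.3384, -0.4907, 0.3808]
eef_rot: [-2.216, -2.226, -0.0]
ft_force: [0.6, -0.5, -0.9]
finger_gap: 0.0857
```

step_arm:
  steps:
    - [[0.0192,0.025,0,-7],[0.0384,0.05,0,-14],[0.0576,0.075,0,-21],[0.0768,0.1,0,-28],[0.096,0.125,0,-35]]

```text
time: 1.35
tool_pos: [0.4637, -0.3947, 0.3807]
eef_rot: [-1.444, -2.789, -0.001]
ft_force: [-0.4, -0.5, 0.5]
finger_gap: 0.0855
```

step_arm:
  steps:
    - [[0.0015,0.032,0,-7],[0.003,0.064,0,-14],[0.0045,0.096,0,-21],[0.006,0.128,0,-28],[0.0074,0.159,0,-35]]

```text
time: 1.77
tool_pos: [0.5899, -0.2975, 0.3806]
eef_rot: [-0.538, -3.094, -0.001]
ft_force: [-0.0, -0.6, -0.3]
finger_gap: 0.0855
```

```bash
cat >> h.py <<'E'
def proj(n,p):
    c=cams.calibration(n); return cv2.projectPoints(np.array(p,float).reshape(-1,1,3),np.array(c["rvec"],float),np.array(c["tvec"],float),np.array(c["mtx"],float),None)[0].reshape(-1,2)
def crop(im,n,name,box,pts,f=6):
    a,b,c,d=box; o=cv2.resize(im[c:d,a:b],None,fx=f,fy=f,interpolation=cv2.INTER_CUBIC)
    for q in proj(n,pts): cv2.drawMarker(o,tuple(int(x) for x in ((q[0]-a+.5)*f,(q[1]-c+.5)*f)),(255,0,0),cv2.MARKER_CROSS,14,1)
    save(o,name)
E
python3 - <<'E'
from h import *
s=r.read_state(); p=s["tool_pos"]; M=R.from_rotvec(s["eef_rot"]).as_matrix()
g=s["finger_gap"]/2
pts=[p, p+M[:,1]*g, p-M[:,1]*g, [.589,-.299,.276],[.589,-.299,.308],[.465,-.262,.106],[.465,-.262,.151]]
im,w=cloud("scene"); crop(im,"scene","s2",(175,285,95,195),pts,7)
print(M.round(3).tolist())
E
```

```text
[[-0.941, 0.337, -0.001], [0.337, 0.941, 0.001], [0.001, 0.0, -1.0]]
```

View pics/s2.png

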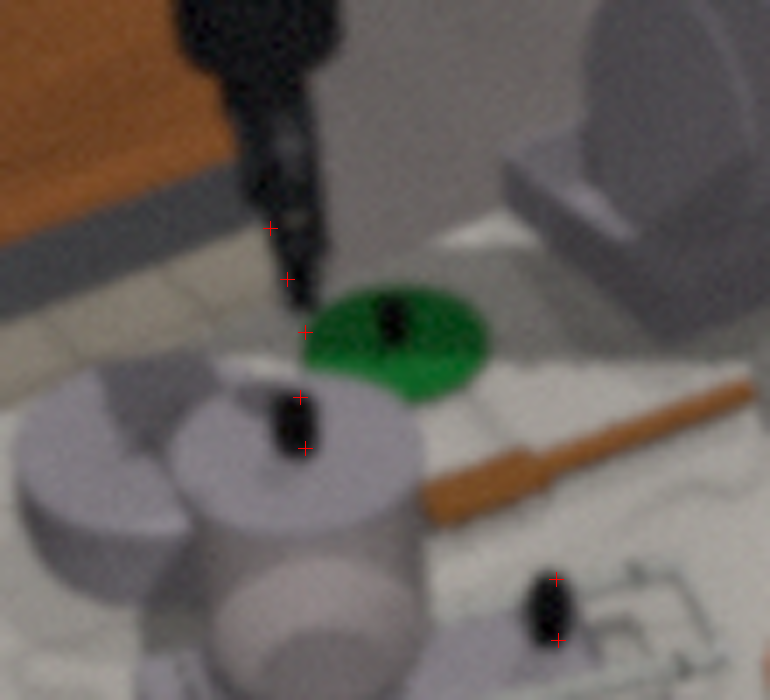

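The fingers line up with their projected position, so the scene camera is good. The knob appears at crop (297,425) against a predicted (302,423), about 2 mm further in x. Now I descend and grip.

step_arm:
  steps:
    - [[-0.001,-0.001,0.03,-3.8],[-0.001,-0.001,0.06,-3.8],[-0.001,-0.001,0.082,-3.8],[-0.001,-0.001,0.092,-3.8],[-0.001,-0.001,0.098,-3.8]]

```text
time: 2.23
tool_pos: [0.5882, -0.2995, 0.2806]
eef_rot: [-0.445, -3.106, -0.003]
ft_force: [-0.6, 0.7, -0.1]
finger_gap: 0.0853
```

step_arm:
  steps:
    - [[0,0,0,0],[0,0,0,0],[0,0,0,0],[0,0,0,0],[0,0,0,0]]
  claw: 0

```text
time: 2.65
tool_pos: [0.5903, -0.3004, 0.285]
eef_rot: [0.444, 3.107, -0.001]
ft_force: [-0.4, 1.8, 1.3]
finger_gap: 0.0251
```

step_arm:
  steps:
    - [[0,0,0,0],[0,0,0,0],[0,0,0,0],[0,0,0,0],[0,0,0,0]]

```text
time: 3.07
tool_pos: [0.5903, -0.3005, 0.2852]
eef_rot: [0.444, 3.107, -0.001]
ft_force: [-0.3, 0.4, 6.0]
finger_gap: 0.0216
```

step_arm:
  steps:
    - [[0,0,0,0],[0,0,0,0],[0,0,0,0],[0,0,0,0],[0,0,-0.004,0]]

```text
time: 3.48
tool_pos: [0.5893, -0.3001, 0.2871]
eef_rot: [-0.445, -3.109, 0.0]
ft_force: [0.5, 0.5, -1.3]
finger_gap: 0.0217
```

```bash
python3 - <<'E'
from h import *
s=r.read_state(); p=s["tool_pos"]; print(p,s["ft_force"],s["ft_torque"],s["finger_gap"])
pts=[p]
im,w=cloud("scene"); im2,_=cloud("top")
crop(im,"scene","s3",(180,260,105,195),pts,6)
a=cv2.imread("pics/s3.png")
crop(im2,"top","t3",(315,385,160,250),pts,6)
cv2.imwrite("pics/c3.png",np.hstack([a[:540],cv2.imread("pics/t3.png")[:540,:320]]))
E
```

```text
[ 0.58929807 -0.30009059  0.28712671] [ 0.50132146  0.52153593 -1.32297268] [ 0.0092674  -0.00178416 -0.00598871] 0.02168067329027064
```

View pics/c3.png

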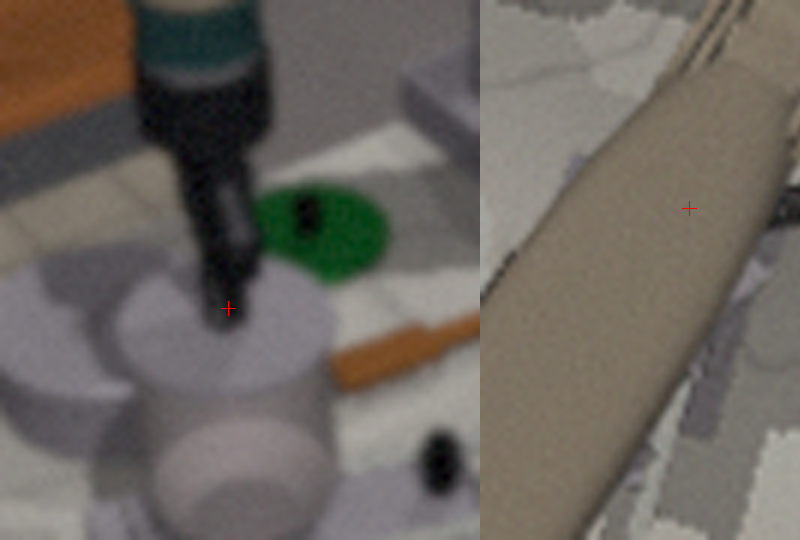

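Lid gripped: the wrist now carries 1.3 N and the gap is steady. I lift and carry it.

step_arm:
  steps:
    - [[0,0,-0.008,0],[0,0,-0.02,0],[0,0,-0.038,0],[0,0,-0.058,0],[0,0,-0.075,0]]

```text
time: 4.0
tool_pos: [0.5896, -0.3002, 0.3643]
eef_rot: [0.445, 3.109, -0.001]
ft_force: [-0.3, -0.4, -1.9]
finger_gap: 0.0216
```

step_arm:
  steps:
    - [[0.002,0.008,0,0],[0.006,0.026,0,0],[0.011,0.052,0,0],[0.017,0.08,0,0],[0.022,0.108,0,0]]

```text
time: 4.42
tool_pos: [0.5981, -0.1888, 0.3616]
eef_rot: [-0.446, -3.108, -0.001]
ft_force: [0.3, 0.5, -1.6]
finger_gap: 0.0218
```

step_arm:
  steps:
    - [[0.006,0.028,0,0],[0.012,0.056,0,0],[0.018,0.084,0,0],[0.024,0.112,0,0],[0.03,0.14,0,0]]

```text
time: 4.83
tool_pos: [0.6084, -0.0455, 0.3617]
eef_rot: [-0.444, -3.109, -0.0]
ft_force: [0.5, 0.4, -1.4]
finger_gap: 0.0217
```

step_arm:
  steps:
    - [[0.006,0.028,0.01,0],[0.012,0.056,0.03,0],[0.018,0.084,0.05,0],[0.024,0.112,0.07,0],[0.03,0.14,0.09,0]]

```text
time: 5.25
tool_pos: [0.6187, 0.0972, 0.271]
eef_rot: [-0.444, -3.109, -0.0]
ft_force: [-0.0, -0.1, -2.1]
finger_gap: 0.0219
```

step_arm:
  steps:
    - [[0.006,0.028,0.02,0],[0.012,0.056,0.04,0],[0.018,0.084,0.06,0],[0.023,0.108,0.08,0],[0.025,0.127,0.09,0]]

```text
time: 5.67
tool_pos: [0.6281, 0.2264, 0.1785]
eef_rot: [-0.441, -3.105, 0.002]
ft_force: [0.9, -0.7, -1.9]
finger_gap: 0.0219
```

step_arm:
  steps:
    - [[0,0,0.03,0],[0,0,0.06,0],[0,0,0.085,0],[0,0,0.1,0],[0,0,0.11,0]]

```text
time: 6.08
tool_pos: [0.6281, 0.2242, 0.0688]
eef_rot: [-0.443, -3.105, 0.003]
ft_force: [0.1, -0.2, -1.8]
finger_gap: 0.0224
```

```bash
python3 - <<'E'
from h import *
s=r.read_state(); p=s["tool_pos"]; print(p,s["ft_force"],s["finger_gap"])
im,w=cloud("scene"); crop(im,"scene","s4",(240,380,250,380),[p,[p[0],p[1],.022]],5)
E
```

```text
[0.62814079 0.22417935 0.06878312] [ 0.13637286 -0.17927034 -1.79354731] 0.0223868574097857
```

View pics/s4.png

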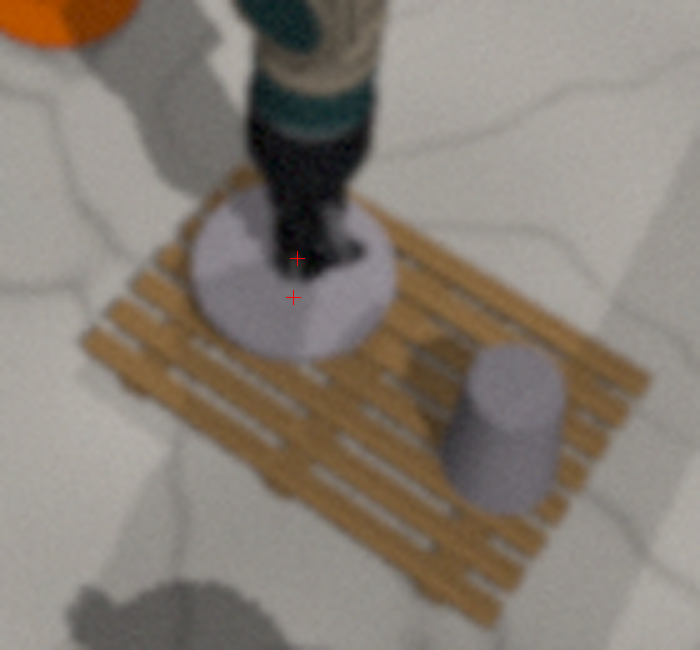

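The view shows the lid held level above the free end, its rack projection at (293,297). The rack corners are at about (245,170), (650,380), (490,625) and (85,340). I'll check the centring numerically.

```bash
python3 - <<'E'
from h import *
q=np.array([ray("scene",240+x/5-.5,250+y/5-.5,.022)[:2] for x,y in((245,170),(650,380),(490,620),(85,338))]);print(q.round(3))
c=q.mean(0); ya=(q[1]-q[0])+(q[2]-q[3]); ya/=np.linalg.norm(ya); xa=np.array([ya[1],-ya[0]])
d=r.read_state()["tool_pos"][:2]-c; print(c,ya,"rack x,y of lid",d@xa,d@ya, "half x",(q-c)@xa,"y",(q-c)@ya)
E
```

```text
[[0.594 0.128]
 [0.483 0.401]
 [0.667 0.455]
 [0.753 0.17 ]]
[0.62447432 0.28852477] [-0.33288461  0.94296757] rack x,y of lid -0.018357882633969064 -0.062069657912628654 half x [-0.08210829 -0.09585598  0.09585598  0.08210829] y [-0.14074245  0.15261065  0.14303613 -0.15490434]
```

step_arm:
  steps:
    - [[-0.005,0.0035,0.004,0],[-0.01,0.007,0.008,0],[-0.01,0.007,0.012,0],[-0.01,0.007,0.015,0],[-0.01,0.007,0.017,0]]

```text
time: 6.55
tool_pos: [0.6433, 0.2282, 0.0558]
eef_rot: [0.445, 3.109, 0.001]
ft_force: [0.4, 0.2, -1.9]
finger_gap: 0.022
```

step_arm:
  steps:
    - [[0,0,0.001,0],[0,0,0.002,0],[0,0,0.003,0],[0,0,0.004,0],[0,0,0.005,0]]

```text
time: 6.97
tool_pos: [0.6427, 0.2281, 0.0504]
eef_rot: [0.445, 3.11, 0.0]
ft_force: [0.4, 0.1, -1.9]
finger_gap: 0.0218
```

step_arm:
  steps:
    - [[0,0,0.001,0],[0,0,0.002,0],[0,0,0.003,0],[0,0,0.0035,0],[0,0,0.004,0]]

```text
time: 7.38
tool_pos: [0.6426, 0.2281, 0.0462]
eef_rot: [-0.445, -3.11, 0.0]
ft_force: [-0.2, 0.1, -1.9]
finger_gap: 0.022
```

step_arm:
  steps:
    - [[0,0,0.0005,0],[0,0,0.001,0],[0,0,0.001,0],[0,0,0.0015,0],[0,0,0.0015,0]]

```text
time: 7.8
tool_pos: [0.6427, 0.2281, 0.0453]
eef_rot: [0.445, 3.11, 0.0]
ft_force: [-1.8, -0.5, 0.8]
finger_gap: 0.0218
```

Contact: the force went from -1.9 to +0.8 N, at the expected height. Releasing.

step_arm:
  steps:
    - [[0,0,0.0005,0],[0,0,0.0005,0],[0,0,0.0005,0],[0,0,0.0005,0],[0,0,0.0005,0]]

```text
time: 8.22
tool_pos: [0.6427, 0.2281, 0.0453]
eef_rot: [0.445, 3.11, 0.0]
ft_force: [-2.9, -1.7, 5.6]
finger_gap: 0.0218
```

step_arm:
  steps:
    - [[0,0,0,0],[0,0,0,0],[0,0,0,0],[0,0,0,0],[0,0,0,0]]
  claw: 1

```text
time: 8.63
tool_pos: [0.6427, 0.2282, 0.0441]
eef_rot: [0.445, 3.11, 0.0]
ft_force: [-0.5, -0.0, 0.2]
finger_gap: 0.0805
```

step_arm:
  steps:
    - [[0,0,0,0],[0,0,-0.005,0],[0,0,-0.015,0],[0,0,-0.035,0],[0,0,-0.06,0]]

```text
time: 9.05
tool_pos: [0.6412, 0.2277, 0.1038]
eef_rot: [-0.444, -3.107, 0.002]
ft_force: [-0.5, 0.1, 0.2]
finger_gap: 0.0854
```

step_arm:
  steps:
    - [[0,0,-0.03,0],[0,0,-0.06,0],[0,0,-0.09,0],[0,0,-0.12,0],[0,0,-0.15,0]]

```text
time: 9.47
tool_pos: [0.6426, 0.2281, 0.2572]
eef_rot: [0.444, 3.109, 0.001]
ft_force: [0.4, 0.3, -0.0]
finger_gap: 0.0855
```

step_arm:
  steps:
    - [[0.003,-0.034,0,0],[0.006,-0.068,0,0],[0.009,-0.102,0,0],[0.012,-0.136,0,0],[0.015,-0.17,0,0]]

```text
time: 9.88
tool_pos: [0.5801, 0.068, 0.2557]
eef_rot: [0.443, 3.108, 0.0]
ft_force: [0.1, -0.3, 0.7]
finger_gap: 0.0852
```

step_arm:
  steps:
    - [[0.003,-0.036,0,0],[0.006,-0.072,0,0],[0.009,-0.108,0,0],[0.012,-0.144,0,0],[0.015,-0.18,0,0]]

```text
time: 10.3
tool_pos: [0.5151, -0.1009, 0.2557]
eef_rot: [0.444, 3.108, -0.001]
ft_force: [0.7, 0.1, -0.6]
finger_gap: 0.0855
```

step_arm:
  steps:
    - [[0.003,-0.036,0.012,0],[0.006,-0.072,0.025,0],[0.009,-0.108,0.037,0],[0.012,-0.14,0.05,0],[0.014,-0.169,0.06,0]]

```text
time: 10.72
tool_pos: [0.4539, -0.2595, 0.1947]
eef_rot: [0.446, 3.109, -0.001]
ft_force: [0.4, -0.3, 0.2]
finger_gap: 0.0853
```

```bash
python3 - <<'E'
from h import *
s=r.read_state(); p=s["tool_pos"]; M=R.from_rotvec(s["eef_rot"]).as_matrix(); print(p,M.round(3).tolist(),s["finger_gap"])
im,w=cloud("scene"); save(im,"s5full"); crop(im,"scene","s5",(190,300,120,220),[p,p+M[:,1]*.043,p-M[:,1]*.043,[.467,-.262,.106],[.467,-.262,.151]],4)
crop(im,"scene","s5b",(240,380,250,380),[],3)
a=cv2.imread("pics/s5.png");b=cv2.imread("pics/s5b.png")
o=np.zeros((400,860,3),np.uint8);o[:400,:440]=a;o[:390,440:860]=b;cv2.imwrite("pics/c5.png",o[:,:800])
E
```

```text
[ 0.45387816 -0.25954961  0.19469112] [[-0.96, 0.281, 0.001], [0.281, 0.96, -0.001], [-0.001, -0.001, -1.0]] 0.0853274154835766Traceback (most recent call last):
  File "<stdin>", line 4, in <module>
  File "h.py", line 25, in crop
    for q in proj(n,pts): cv2.drawMarker(o,tuple(int(x) for x in ((q[0]-a+.5)*f,(q[1]-c+.5)*f)),(255,0,0),cv2.MARKER_CROSS,14,1)
             ~~~~^^^^^^^
  File "h.py", line 22, in proj
    c=cams.calibration(n); return cv2.projectPoints(np.array(p,float).reshape(-1,1,3),np.array(c["rvec"],float),np.array(c["tvec"],float),np.array(c["mtx"],float),None)[0].reshape(-1,2)
                                  ^^^^^^^^^^^^^^^^^^^^^^^^^^^^^^^^^^^^^^^^^^^^^^^^^^^^^^^^^^^^^^^^^^^^^^^^^^^^^^^^^^^^^^^^^^^^^^^^^^^^^^^^^^^^^^^^^^^^^^^^^^^^^^^^^^^^^^^^^^^^^^^^^
AttributeError: 'NoneType' object has no attribute 'reshape'
```

```bash
python3 - <<'E'
import cv2,numpy as np
a=cv2.imread("pics/s5.png");f=cv2.imread("pics/s5full.png")
b=cv2.resize(f[250:380,255:375],None,fx=3,fy=3)
o=np.zeros((400,800,3),np.uint8);o[:400,:440]=a;o[:390,440:800]=b;cv2.imwrite("pics/c5.png",o)
E
```

```text
(no output)
```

View pics/c5.png

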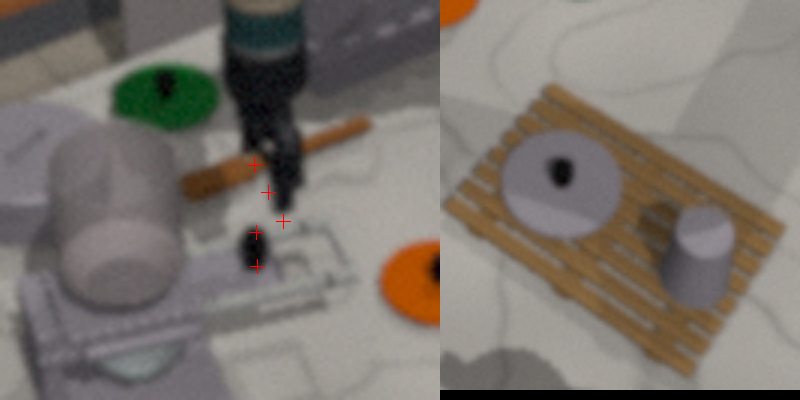

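The lid rests flat, knob up, clear of the tumbler. The gate knob at (255,248) matches the prediction at (256,249). I descend on it and grip.

step_arm:
  steps:
    - [[-0.007,0.001,0.01,0],[-0.013,0.001,0.03,0],[-0.013,0.001,0.05,0],[-0.013,0.001,0.064,0],[-0.013,0.001,0.072,0]]

```text
time: 11.18
tool_pos: [0.4676, -0.2591, 0.121]
eef_rot: [-0.443, -3.109, -0.002]
ft_force: [0.4, 0.6, 0.1]
finger_gap: 0.0855
```

step_arm:
  steps:
    - [[0,0,0,0],[0,0,0,0],[0,0,0,0],[0,0,0,0],[0,0,0,0]]
  claw: 0

```text
time: 11.6
tool_pos: [0.4684, -0.2618, 0.1237]
eef_rot: [0.445, 3.108, -0.006]
ft_force: [-6.2, -15.3, 6.1]
finger_gap: 0.026
```

step_arm:
  steps:
    - [[0,0,0,0],[0,0,0,0],[0,0,0,0],[0,0,0,0],[0,0,0,0]]

```text
time: 12.02
tool_pos: [0.4681, -0.2632, 0.1241]
eef_rot: [0.446, 3.108, -0.009]
ft_force: [-2.6, -4.2, 3.0]
finger_gap: 0.0219
```

step_arm:
  steps:
    - [[0.002,0,0,0],[0.005,0,0,0],[0.009,0,0,0],[0.012,0,0,0],[0.015,0,0,0]]

```text
time: 12.43
tool_pos: [0.4561, -0.2597, 0.1242]
eef_rot: [0.445, 3.103, -0.01]
ft_force: [3.0, -7.2, -2.4]
finger_gap: 0.0218
```

The gate moves: 4.9 N at about 12.5 mm, which matches the spring. I pull on, easing off the small sideways force.

step_arm:
  steps:
    - [[0.004,-0.001,0,0],[0.009,-0.0015,0,0],[0.014,-0.002,0,0],[0.018,-0.002,0,0],[0.021,-0.002,0,0]]

```text
time: 12.85
tool_pos: [0.4367, -0.2541, 0.1241]
eef_rot: [0.443, 3.1, -0.003]
ft_force: [8.4, -1.8, -3.9]
finger_gap: 0.0215
```

step_arm:
  steps:
    - [[0.001,0,0,0],[0.002,0,0,0],[0.002,0,0,0],[0.002,0,0,0],[0.002,0,0,0]]

```text
time: 13.27
tool_pos: [0.4349, -0.2536, 0.1241]
eef_rot: [0.443, 3.101, -0.003]
ft_force: [7.8, -1.4, -2.2]
finger_gap: 0.0218
```

```bash
python3 - <<'E'
from h import *
s=r.read_state(); p=s["tool_pos"]; f=s["ft_force"]; d=np.array([-.96,.281]); print(p,f,s["finger_gap"],"travel",(p[:2]-[.4681,-.2632])@d,"pull",-f[:2]@d)
S=[cloud("scene")[0] for _ in range(6)]; T=[cloud("top")[0] for _ in range(6)]
im=np.mean(S,0).astype(np.uint8); t=np.mean(T,0).astype(np.uint8); save(im,"s6f");save(t,"t6f")
crop(im,"scene","s6",(235,285,165,215),[[.402,-.249,.108]],11)
crop(t,"top","t6",(315,350,220,270),[[.402,-.249,.108]],11)
a=cv2.imread("pics/s6.png");b=cv2.imread("pics/t6.png");o=np.zeros((550,800,3),np.uint8);o[:,:550]=a;o[:,550:]=b[:,:250];cv2.imwrite("pics/c6.png",o)
E
```

```text
[ 0.43487359 -0.25355221  0.12412532] [ 7.81116506 -1.36859528 -2.20394429] 0.021798684922978633 travel 0.034608379239688916 pull 7.883293725695479
```

View pics/c6.png

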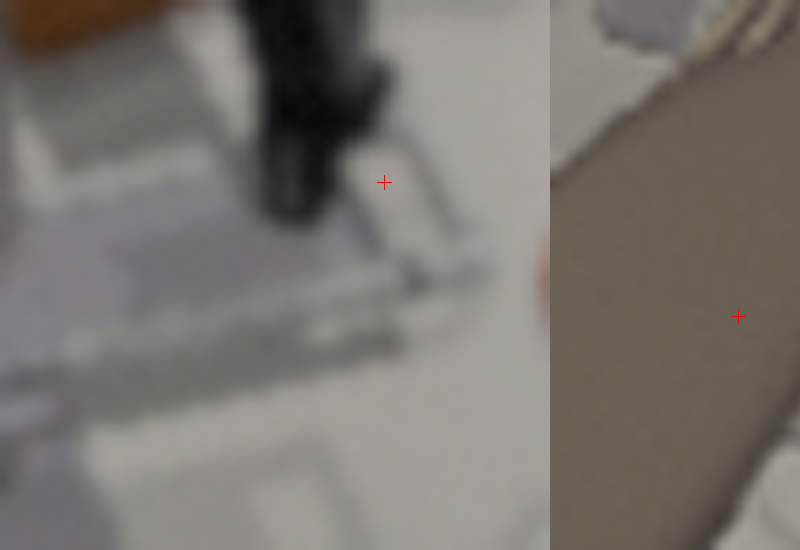

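The lip's front edge is at about (385,260) and the near rail's mark at (412,272), so it is still about 5 mm short. That agrees with the measured travel of 34.6 mm and the pull of 7.9 N. I pull the rest.

step_arm:
  steps:
    - [[0.001,0,0,0],[0.002,0,0,0],[0.0035,0,0,0],[0.0045,0,0,0],[0.0055,0,0,0]]

```text
time: 14.28
tool_pos: [0.4301, -0.2522, 0.1242]
eef_rot: [0.442, 3.099, -0.003]
ft_force: [8.8, -2.0, -4.1]
finger_gap: 0.0216
```

step_arm:
  steps:
    - [[0,0,0,0],[0,0,0,0],[0,0,0,0],[0,0,0,0],[0,0,0,0]]

```text
time: 14.7
tool_pos: [0.4299, -0.2521, 0.1241]
eef_rot: [0.443, 3.1, -0.003]
ft_force: [8.5, -2.0, -2.8]
finger_gap: 0.0219
```

```bash
python3 - <<'E'
from h import *
s=r.read_state(); p=s["tool_pos"]; f=s["ft_force"]; d=np.array([-.96,.281]); print(p,f,s["finger_gap"],"travel",(p[:2]-[.4681,-.2632])@d,"pull",-f[:2]@d)
im=np.mean([cloud("scene")[0] for _ in range(16)],0).astype(np.uint8); save(im,"s7f")
a=ray("scene",265.8,176.3,.108);b=ray("scene",272.5,189.7,.108);m=(a+b)/2;print("scene mark",a,b,np.linalg.norm(a-b),"TCP to mark",(m[:2]-p[:2])@d)
print("top mark dist",(np.array([.402,-.249])-p[:2])@d)
q=proj("scene",[[.42,-.25,.118],[.42-.0096,-.25+.0028,.118]]);print("px per 10mm",q[1]-q[0])
crop(im,"scene","s7",(245,285,165,205),[b],15)
E
```

```text
[ 0.42993677 -0.25211199  0.12414687] [ 8.50793269 -1.97628877 -2.81913146] 0.021936251114485703 travel 0.03975243002470104 pull 8.722952523335957
scene mark [ 0.39709499 -0.28027188  0.108     ] [ 0.4209245  -0.20245035  0.108     ] 0.08138818240716446 TCP to mark 0.023110939644806545
top mark dist 0.027693769975298953
px per 10mm [ 2.43149787 -0.56781158]
```

View pics/s7.png

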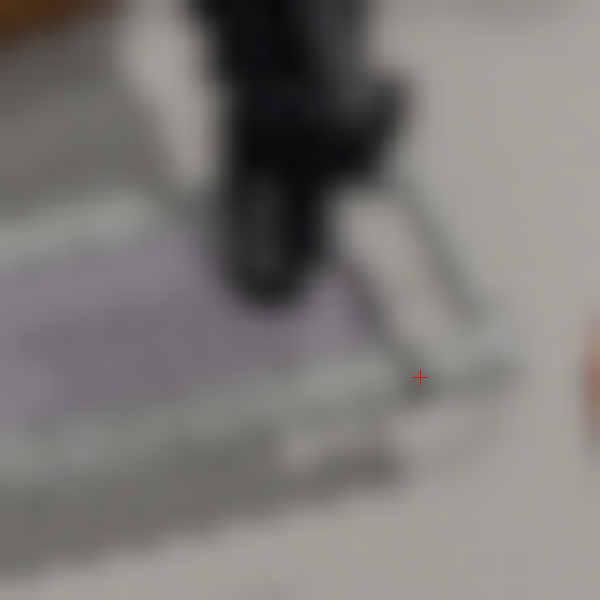

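The front edge now runs up to the near mark at (420,377). Travel is 39.8 mm and pull 8.7 N. I'll do a sub-pixel check of the edge against the mark with intensity profiles.

```bash
python3 - <<'E'
from h import *
m=np.array([.4090,-.2414]); X=np.array([.96,-.281]); Y=np.array([.281,.96])
s=np.arange(-24,25,2)/1000
def prof(f,ts,z):
    g=cv2.imread(f"pics/{f}.png").astype(np.float32).mean(2); out=0
    for t in ts:
        P=np.c_[m+s[:,None]*X+t*Y,np.full(len(s),z)]; q=proj("scene",P).astype(np.float32)
        out=out+cv2.remap(g,q[:,0].copy(),q[:,1].copy(),cv2.INTER_LINEAR)[:,0]
    return (out/len(ts)).round().astype(int)
print("x mm",(s*1000).astype(int))
for f in("s6f","s7f"):
    print(f,"rail",prof(f,[.035,.038,.041],.108))
    for z in(.118,.106): print(f,"lip z",z,prof(f,[.018,.022,.026],z))
E
```

```text
x mm [-24 -22 -20 -18 -16 -14 -12 -10  -8  -6  -4  -2   0   2   4   6   8  10
  12  14  16  18  20  22  24]
s6f rail [149 146 143 140 140 140 142 142 141 137 130 122 115 113 117 123 129 133
 134 135 136 137 139 140 139]
s6f lip z 0.118 [152 147 140 133 129 129 133 139 144 147 148 149 149 147 143 136 126 116
 109 106 108 113 117 121 122]
s6f lip z 0.106 [142 137 135 136 139 144 147 149 149 148 146 143 140 136 131 125 120 118
 119 122 127 130 132 133 132]
s7f rail [148 145 142 141 140 141 142 142 140 137 130 122 115 112 116 122 128 132
 134 135 136 137 138 139 139]
s7f lip z 0.118 [152 147 140 133 129 129 133 139 143 146 146 144 139 130 119 108 102 103
 108 114 119 121 121 118 115]
s7f lip z 0.106 [142 137 135 136 139 144 147 149 149 146 141 133 124 117 114 115 118 122
 126 128 130 131 132 130 128]
```

Every cue says level or up to about 1 mm short: travel 39.8 mm, edge 0–1.3 mm short in the image, pull 8.7 N against 9 N. I add a small trim, settle and hand in.

step_arm:
  steps:
    - [[0.0003,0,0,0],[0.0007,0,0,0],[0.0007,0,0,0],[0.0007,0,0,0],[0.0007,0,0,0]]

```text
time: 15.92
tool_pos: [0.4295, -0.252, 0.1241]
eef_rot: [0.443, 3.099, -0.003]
ft_force: [9.1, -1.8, -4.8]
finger_gap: 0.0215
```

```bash
python3 - <<'E'
from h import *
s=r.read_state(); p=s["tool_pos"]; f=s["ft_force"]; d=np.array([-.96,.281])
t=(p[:2]-[.4681,-.2632])@d; print(s["time"],"travel",t,"pull",-f[:2]@d,s["finger_gap"])
if .039<t<.0415 and s["finger_gap"]>.02: print(r.close_job())
E
```

```text
15.9167 travel 0.040248238882457 pull 9.29329679914188 0.021534653277233255
the job is handed in; nothing more can be done
None
```

The lid is off the hopper and on the rack, and I handed the job in with the gripper still holding the gate at the mark, at about 15.9 s on the robot's clock.

- **Lid:** It lies flat, knob up, on the free end of the rack and clear of the tumbler. It touched down at about 1 N and was pressed with 5.6 N just before release. The gate stayed shut during all of this.
- **Gate:** By the arm's position it travelled 40.2 mm, against 40 mm needed. The pull was 9.3 N, against about 9 N expected at the mark. The grip stayed steady on the knob.

**Checks that disagreed:**
- Before the last 0.5 mm of travel, the camera put the gate edge level with the mark or up to about 1.3 mm short, but it resolves only about 2 mm.
- I took no picture after that last bit of travel, so the final position rests on the arm's position and the force.
- The two cameras differed by about 6 mm in x. I used the scene camera, because it matched where the fingers really were.
- The gripper read 21.5 to 22 mm on both 24 mm knobs.

I did not compare the bystander objects before and after. I saw no sign in the pictures that any had moved.

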